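# Widen the board holder by one hole

## Robot

A 7-joint arm with a two-finger parallel gripper is mounted at the origin on a cart in front of the work surface, level with it; the furniture and walls round the work are solid. World frame = base frame: x ahead of the robot, y to its left, z up, the work surface at z = 0. Lengths are in m, angles in rad, forces in N, time in s.
With the tool pointing down it reaches from about 0.425 to 0.925 m from the base axis. Payload 6.8 kg.
Tool frame: the origin (TCP) lies on the front face of the gripper's body, between the roots of the fingers; the fingertips stand 73 mm ahead of it and the grasp point (between the pads) lies 54 mm ahead of it (env.nose_length is the distance from the TCP to the fingertips, in m); z points along the fingers, y is the line along which they close (so a half turn about z gives the same grasp; the last joint's range is limited). The gripper opens to 85 mm and grips with 20 to 120 N. Pads are 22 mm wide; open, the fingers measure 114 mm over their backs; the gripper's body (76 mm by 85 mm) begins 54 mm behind the grasp point. The pads swing forward as they close: fully open they stand 13 mm farther back than shut.
Start: joints at [-1.287, 0.477, 0.022, 1.555, -0.011, 1.109, -0.083], TCP at [0.258, 0.624, 0.304] pointing down, gripper open.
Joint ranges: [-2.96, 2.96], [-0.34, 2.1], [-1.41, 1.46], [0.24, 2.44], [-1.37, 4.51], [0.17, 1.92], [-2.96, 2.96]. Speed limits (rad/s): [2.39, 2.39, 3.14, 3.14, 3.14, 3.14, 3.14].

## Interface

Orientations are given as a unit quaternion [w, x, y, z].
In Python, from cell import env, kin, camera, calibration, job gives the robot as it stands. The module is installed in compiled form; this text tells all that it offers. Calls block until the motion is done:
- env.reach(position, orientation): joint-space move of the TCP to a pose.
- env.movel(position, velocity=0.15, rot=None, stop_force=None): straight line of the TCP; rot=None keeps the orientation; velocity is the mean speed in m/s. With stop_force (N) it stops when the force on the tool has changed by that much, and returns True; else False.
- env.goto_joints(angles): joint-space move.
- env.grip(opening, f_grip=None): finger opening in m; f_grip is the grip in N (None keeps the last); returns when the fingers have stopped.
- env.dwell(seconds).
- kin.inverse_kinematics(position, orientation): joint angles nearest the present ones, or None.
- env.get_state(): the state.
- camera(name): name is "side" or "top" or "wrist"; returns (picture, depth): 384x512x3 uint8, blue, green, red; 384x512 float32, m along the optical axis (not along the pixel's ray), 0 where there is no reading.
- calibration(name): a dict with "fx", "fy", "cx", "cy" (pixels), "rvec" (rotation vector, rad) and "tvec" (3), from world to camera coordinates, as OpenCV has them. Camera axes: x right, y down, z forward; pixel columns grow to the right and rows downward; lengths in m; the calibration is good to about 2 mm. A picture is of the moment at which its call begins: read the wrist's pose just before it. calibration takes no time and is no camera call; for the wrist camera it gives the pose at the moment of the call.
A pose or a line that the arm cannot do raises env.PlanningError and nothing moves.
- job.job_done(): hands the job in; it is judged then, once.
The state is a dict: "time": time; "qpos": joint angles; "joint_velocities": joint speeds; "joint_torque": joint torques, N m; "tcp_pos": TCP position; "orientation": TCP orientation; "force": force on the tool from outside, world axes, zero at the start; "torque": the same for the moment, N m; "opening": finger opening in m; "gripper_force": force on a finger pad.
Only numpy, scipy, OpenCV 4.12 (cv2) and the standard library are available. Lean on these libraries where they do the work, as an engineer would, in place of code of your own. Each camera call takes 0.05 s, during which the arm holds its last target. There are 200 camera calls.

## Task

A wider circuit board is next on the bench, so the holder with the orange button has to be opened by one hole. Squeeze its sprung orange button fully in, slide the sleeve along the tube away from the fixed jaw to the next hole, and let go so that the button pops out again and the sleeve is locked there. Leave the holder with the blue button as it is.

Things in the scene. Friction and masses are not known exactly. Their poses are not given: they have to be found in the camera images.
- orange_holder: Holder with the ORANGE button, fixed to the desk: dark base plate 78 x 240 x 8 mm, origin under its centre, z up. Level 18 mm square tube along y, axis at z 50 mm, with 3 oblong holes at y = +50, 0, -50 mm. Fixed jaw (grey, rubber strips, 86 mm tall) at the +y end, end post (68 mm tall) at y -105 mm.
- orange_grip (a point): Centre of its black sliding sleeve (70 mm in y, 38 in x, 34 in z); axes as the holder's. Orange button, 26 x 20 mm, stands 7 mm proud in the middle of the -x side (45 mm over it); +x side flat. Pinch here from above across x: about 20 N presses the button in and grips the sleeve. Moving jaw, a plate up to 86 mm above the desk, begins 34 mm to +y.
- orange_sleeve (a joint): Sleeve's place in m, growing to the holder's -y, away from the fixed jaw: 0, 0.05, 0.1 at the hole centres. Starts in the middle hole (0.046 to 0.054). Holes leave 6 mm of play either way: let go within that, the button pops out. Hard stop at 0.106. 1.5 N of friction with the button in; locked with it out.
- orange_button (a joint): Travel of the orange button in m: 0 = out, sleeve locked in a hole; 0.006 = fully in; the sleeve is free from 0.004 on. Spring: 3.6 N to start, 7.2 N fully in. Let go between holes, it stays 4 mm in until the sleeve reaches a hole.
- blue_grip (a point): Centre of the sleeve of the other holder, the same in all but its BLUE button; to be left alone.

How it is judged:
By the outcome, as a careful person would: the job done as asked, in the order asked, and still so for the second after the job is handed in, with the robot touching nothing.
It also fails if it takes over 32 s, if anything falls off the work surface, if the arm or the gripper's body presses on something with over 40 N, if the wrist force passes 120 N, or if a joint passes its speed limit or range.

## Working session

There is one attempt and no reset: what is moved stays moved. The work goes in short steps, each a Python script; the robot and the scene stay as the last script left them, time stands still between calls to the robot, and variables do not carry over. Pictures are saved under pics/ and viewed, at most 10 in all, crops included, and the job is handed in when it is done.

```bash
mkdir -p pics
cat > h.py <<'E'
import numpy as np, cv2
from cell import env, kin, camera, calibration, job
def world(c,d,u,v,z=None):
    R=cv2.Rodrigues(np.array(c["rvec"],float))[0]; t=np.array(c["tvec"],float).ravel()
    r=np.array([(u-c["cx"])/c["fx"],(v-c["cy"])/c["fy"],1.])
    o=-R.T@t; w=R.T@r
    return o+w*(d if z is None else (z-o[2])/w[2])
E
python3 - <<'E'
from h import *
for n in("top","side"):
    c=calibration(n); p,d=camera(n); cv2.imwrite(f"pics/{n}1.png",p); np.save(f"{n}1.npy",d); print(n,c)
s=env.get_state();print(s["time"],s["orientation"])
E
```

```text
top {'fx': 470.4753842409599, 'fy': 470.4753842409599, 'cx': 251.72630525735582, 'cy': 187.3972808634752, 'rvec': array([ 2.12861611, -2.06991745,  0.23093506]), 'tvec': array([0.18503941, 0.57718666, 1.17247191])}
side {'fx': 347.0629313597683, 'fy': 347.0629313597683, 'cx': 256.94542420452643, 'cy': 191.3411804010928, 'rvec': array([ 0.10015027, -2.63857121,  1.57222412]), 'tvec': array([ 0.58355315, -0.00912175,  1.0593845 ])}
0.1 [-8.66407413e-05  1.94629174e-01  9.80876555e-01 -8.12603148e-04]
```

View pics/top1.png

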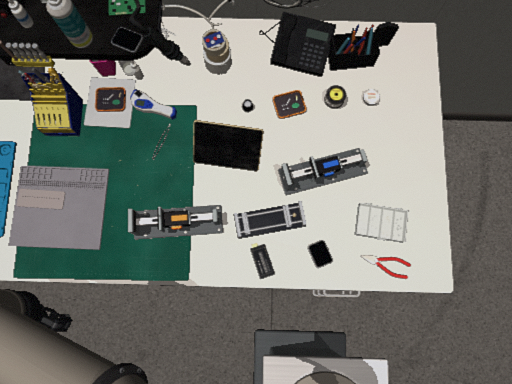

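View pics/side1.png

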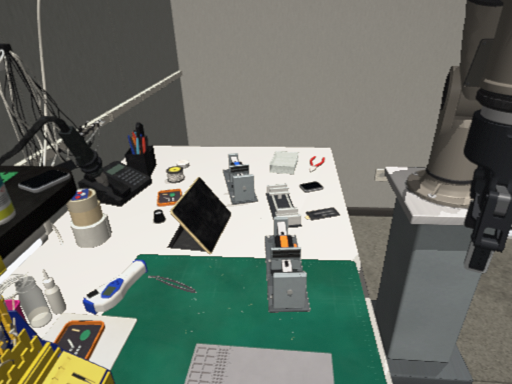

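Top view: the orange holder runs along columns 130–227 at row ~220, with its button near (178,219). The blue one is near (325,168). I'll enlarge the crop and convert the pixels to positions.

Run:
```python
from h import *
p=cv2.imread("pics/top1.png"); d=np.load("top1.npy"); c=calibration("top")
cv2.imwrite("pics/crop1.png",cv2.resize(p[190:250,120:235],None,fx=6.9,fy=6.9,interpolation=cv2.INTER_CUBIC))
h=cv2.cvtColor(p,cv2.COLOR_BGR2HSV)
m=cv2.inRange(h,(5,150,120),(22,255,255)); m[:200]=0;m[245:]=0;m[:,:150]=0;m[:,210:]=0
ys,xs=np.nonzero(m);print(xs.min(),xs.max(),ys.min(),ys.max(),len(xs))
for u,v in [(178,219),(130,222),(160,220),(215,217),(xs.mean(),ys.mean())]: print(u,v,world(c,d[int(v),int(u)],u,v).round(4))
```

```text
171 186 215 228 114
178 219 [0.4826 0.3899 0.065 ]
130 222 [0.4682 0.5081 0.0863]
160 220 [0.4758 0.4326 0.0835]
215 217 [0.4898 0.2938 0.0691]
178.0701754385965 219.59649122807016 [0.4811 0.3897 0.0646]
```

View pics/crop1.png

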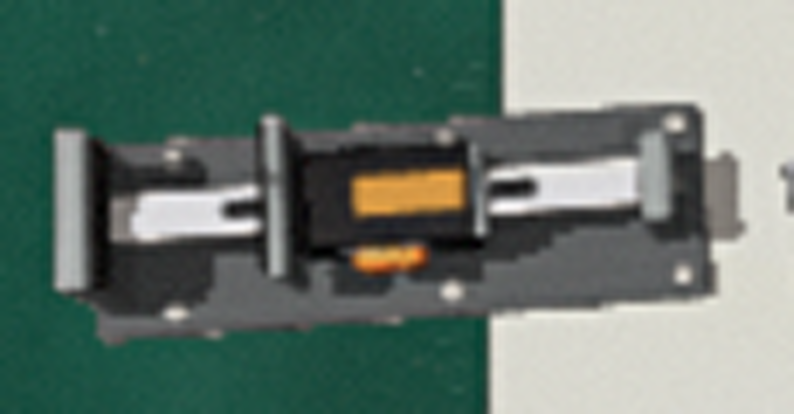

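Run:
```python
from h import *
c=calibration("top")
P=lambda x,y,z: world(c,0,120+x/6.9-.43,190+y/6.9-.43,z)
J=P(70,210,.086);E=P(655,178,.068);M=P(275,195,.086);L=P(408,193,.067);S0=P(390,248,.067)
for n,q in dict(J=J,E=E,M=M,L=L,S0=S0).items(): print(n,q.round(4))
v=(J-E)[:2]; yaw=np.arctan2(-v[0],v[1]); print("len",np.linalg.norm(v),"yaw",yaw)
from scipy.spatial.transform import Rotation as Ro
# tool z down, tool y along holder x
a=yaw
X=np.array([np.cos(a),np.sin(a),0])
for s in(1,-1):
    y=s*X; z=np.array([0,0,-1.]); x=np.cross(y,z)
    q=Ro.from_matrix(np.c_[x,y,z]).as_quat()[[3,0,1,2]]
    g=np.array([L[0],L[1],.104])
    for zz in (.30,.104): 
        k=kin.inverse_kinematics(g+[0,0,zz-.104],q); print(s,q.round(3),zz,k if k is None else np.round(k,2))
c=calibration("wrist");R=cv2.Rodrigues(c["rvec"])[0];s=env.get_state()
T=Ro.from_quat(s["orientation"][[1,2,3,0]] if hasattr(s["orientation"],'shape') else np.array(s["orientation"])[[1,2,3,0]]).as_matrix()
print("cam in tool",T.T@(-R.T@np.ravel(c["tvec"])-s["tcp_pos"]),"\n",T.T@R.T, c["fx"])
```

```text
J [0.4733 0.5093 0.086 ]
E [0.4942 0.2954 0.068 ]
M [0.481 0.434 0.086]
L [0.4861 0.388  0.067 ]
S0 [0.4652 0.3934 0.067 ]
len 0.21493614905312805 yaw 0.09753728675364079
1 [0.    0.672 0.741 0.   ] 0.3 [-1.02  0.4   0.32  1.71 -0.14  1.05 -0.55]
1 [0.    0.672 0.741 0.   ] 0.104 [-0.94  0.64  0.23  1.84 -0.22  0.68 -0.49]
-1 [-0.     0.741 -0.672  0.   ] 0.3 [-0.54  0.41 -0.3   1.68  0.14  1.07  2.35]
-1 [-0.     0.741 -0.672  0.   ] 0.104 [-0.52  0.66 -0.34  1.81  0.31  0.73  2.21]
cam in tool [ 0.07670527  0.00085554 -0.06946128] 
 [[-8.17509194e-04 -9.52511111e-01 -3.04502734e-01]
 [ 9.99999631e-01 -6.98598186e-04 -4.99458104e-04]
 [ 2.63014336e-04 -3.04503030e-01  9.52511331e-01]] 327.7493619147988
```

```bash
cat >> h.py <<'E'
yaw=.0975
X=np.array([np.cos(yaw),np.sin(yaw),0]); Y=np.array([-X[1],X[0],0])
from scipy.spatial.transform import Rotation as Ro
Q=Ro.from_matrix(np.c_[np.cross(X,[0,0,-1]),X,[0,0,-1]]).as_quat()[[3,0,1,2]]
E
python3 - <<'E'
from h import *
env.reach([.485,.392,.22],Q)
import pickle
c=calibration("wrist"); p,d=camera("wrist"); cv2.imwrite("pics/w1.png",p); pickle.dump((c,d),open("w1.pkl","wb"))
s=env.get_state();print(s["time"],s["tcp_pos"],s["opening"])
E
```

```text
1.4167 [0.48380958 0.39432432 0.22029835] 0.08522117044417869
```

View pics/w1.png

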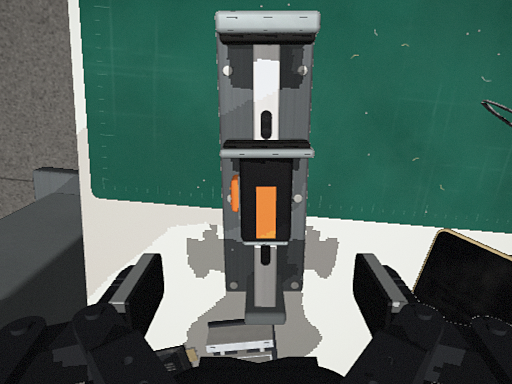

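The wrist view shows the sleeve top with its -y edge at (241–289, 242), the button on the left at (235,193), the moving jaw's top at row 153 and the fixed jaw's at row 20.

Run:
```python
from h import *
import pickle
c,d=pickle.load(open("w1.pkl","rb"))
pts=dict(SBL=(241,242,.067),SBR=(289,242,.067),STL=(243,165,.067),STR=(291,165,.067),BUTt=(235,178,.06),BUTb=(235,209,.06),MJl=(220,153,.086),MJr=(313,153,.086),FJl=(217,20,.086),FJr=(321,20,.086),EPl=(247,318,.068),EPr=(284,318,.068),H1=(228,71,.008),H2=(302,71,.008),H3=(234,286,.008),H4=(296,286,.008),hole0=(267,257,.059))
O=np.array([.485,.390,0])
for n,(u,v,z) in pts.items():
    w=world(c,0,u,v,z); q=w-O; print(n,w.round(4),"loc",(q@X).round(4),(q@Y).round(4),"depth z",world(c,d[v,u],u,v)[2].round(3))
```

```text
SBL [0.4758 0.362  0.067 ] loc -0.0119 -0.027 depth z 0.007
SBR [0.5115 0.3656 0.067 ] loc 0.024 -0.0269 depth z 0.008
STL [0.4722 0.4208 0.067 ] loc -0.0098 0.0319 depth z 0.067
STR [0.5053 0.4241 0.067 ] loc 0.0235 0.032 depth z 0.064
BUTt [0.467 0.409 0.06 ] loc -0.016 0.0207 depth z 0.054
BUTb [0.4689 0.3851 0.06  ] loc -0.0165 -0.0033 depth z 0.059
MJl [0.4576 0.4314 0.086 ] loc -0.0233 0.0438 depth z 0.085
MJr [0.5157 0.4372 0.086 ] loc 0.0351 0.044 depth z 0.083
FJl [0.451  0.5061 0.086 ] loc -0.0226 0.1189 depth z 0.085
FJr [0.5088 0.512  0.086 ] loc 0.0356 0.1191 depth z 0.002
EPl [0.4863 0.2955 0.068 ] loc -0.0079 -0.0942 depth z 0.066
EPr [0.5161 0.2985 0.068 ] loc 0.022 -0.0941 depth z 0.067
H1 [0.452  0.4832 0.008 ] loc -0.0238 0.096 depth z 0.011
H2 [0.5114 0.4892 0.008 ] loc 0.0359 0.0962 depth z 0.01
H3 [0.4725 0.2843 0.008 ] loc -0.0227 -0.104 depth z 0.29
H4 [0.5337 0.2904 0.008 ] loc 0.0387 -0.1038 depth z 0.01
hole0 [0.4972 0.3471 0.059 ] loc 0.0079 -0.0439 depth z 0.059
```

Run:
```python
from h import *
import pickle
O=np.array([.485,.390,0]); g=O+.0045*X+.0075*Y
env.movel(g+[0,0,.150],rot=Q); env.dwell(.3)
s=env.get_state()
c=calibration("wrist"); p,d=camera("wrist"); cv2.imwrite("pics/w2.png",p); pickle.dump((c,d),open("w2.pkl","wb"))
q=s["tcp_pos"]-O;print(s["time"],s["tcp_pos"],q@X,q@Y,s["force"],c["cx"],c["cy"])
```

```text
2.3333 [0.48907978 0.39814164 0.15092469] 0.004852954545821477 0.0077058263876035645 [ 0.89842919  0.21598551 -0.2759215 ] 257.98940137487057 193.25978921695778
```

View pics/w2.png

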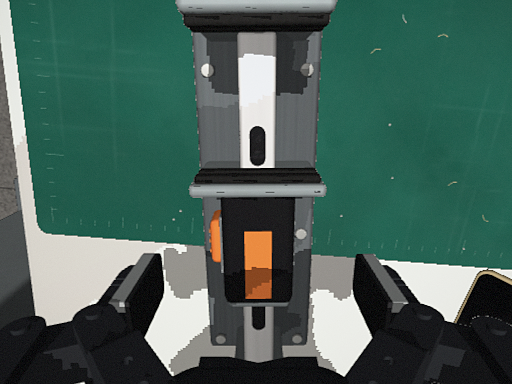

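The sleeve (columns 222–294, centre 258) is now centred between the fingers (163/355, centre 259). Next I check y from its -y edge (row ~302), the button (rows 210–262) and the jaw.

Run:
```python
from h import *
import pickle
c,d=pickle.load(open("w2.pkl","rb"))
O=np.array([.485,.390,0])
for n,(u,v,z) in dict(SBL=(224,301,.067),SBR=(292,301,.067),STL=(221,200,.067),STR=(295,200,.067),Bt=(216,211,.06),Bb=(216,262,.06),MJl=(190,190,.086),MJr=(326,190,.086),MJlow=(258,196,.086),FJl=(178,5,.086),FJr=(338,5,.086),H1=(207,70,.008),H2=(307,70,.008),H3=(220,339,.008),H4=(299,339,.008)).items():
    w=world(c,0,u,v,z); q=w-O; print(n,"loc",(q@X).round(4),(q@Y).round(4),"depth z",world(c,d[v,u],u,v)[2].round(3))
```

```text
SBL loc -0.0124 -0.0252 depth z 0.008
SBR loc 0.025 -0.0253 depth z 0.007
STL loc -0.0119 0.0333 depth z 0.065
STR loc 0.0247 0.0333 depth z 0.007
Bt loc -0.0156 0.0249 depth z 0.046
Bb loc -0.0168 -0.0051 depth z 0.059
MJl loc -0.0228 0.0444 depth z 0.084
MJr loc 0.0355 0.0443 depth z 0.002
MJlow loc 0.0063 0.0416 depth z 0.22
FJl loc -0.0227 0.1148 depth z 0.085
FJr loc 0.0355 0.1148 depth z 0.001
H1 loc -0.0245 0.0966 depth z 0.011
H2 loc 0.0363 0.0966 depth z 0.01
H3 loc -0.0238 -0.1032 depth z 0.01
H4 loc 0.0388 -0.1033 depth z 0.01
```

Run:
```python
from h import *
O=np.array([.485,.390,0]); g=O+.0058*X+.0088*Y
def pr(n):
    s=env.get_state();q=s["tcp_pos"]-O;print(n,round(s["time"],2),(q@X).round(4),(q@Y).round(4),q[2].round(4),np.round(s["force"],1),round(s["opening"],4),s["gripper_force"])
print("blocked",env.movel(g+[0,0,.102],velocity=.06,rot=Q,stop_force=8)); pr("down")
env.grip(.03,25); env.dwell(.3); pr("grip")
```

```text
blocked False
down 3.33 0.0061 0.0089 0.1023 [ 1.   0.6 -0.6] 0.0853 0.0
grip 4.12 0.0042 0.0091 0.1022 [-5.  -1.6  6. ] 0.0396 24.851829651743174
```

Run:
```python
from h import *
O=np.array([.485,.390,0])
def pr(n):
    s=env.get_state();q=s["tcp_pos"]-O;print(n,round(s["time"],2),(q@X).round(4),(q@Y).round(4),q[2].round(4),np.round(s["force"],1),round(s["opening"],4),s["gripper_force"])
env.movel(O+.0038*X+.0088*Y+[0,0,.102],velocity=.02,rot=Q); env.grip(.03,35); env.dwell(.2); pr("relieved")
print("blocked",env.movel(O+.0038*X+(.0088-.049)*Y+[0,0,.102],velocity=.04,rot=Q,stop_force=15)); pr("slid"); env.dwell(.3); pr("slid")
p,d=camera("wrist"); cv2.imwrite("pics/w3.png",p)
```

```text
relieved 4.78 0.0041 0.009 0.1022 [0.8 1.6 2.8] 0.039 35.33526197075844
blocked False
slid 6.16 0.0043 -0.0405 0.1022 [4.6 0.2 5.4] 0.039 36.77711382508278
slid 6.46 0.0043 -0.0405 0.1022 [3.7 1.1 6.1] 0.0393 36.7815126478672
```

View pics/w3.png

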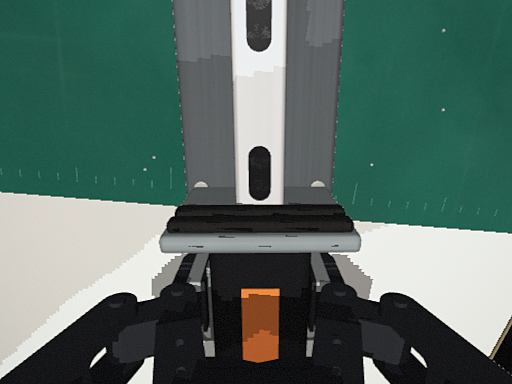

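The sleeve followed the gripper: the jaw is now at row 240, with the middle hole uncovered at (259,173). I'll release, retreat and check.

Run:
```python
from h import *
import pickle
O=np.array([.485,.390,0])
env.grip(.085); env.dwell(.2)
env.movel(O+.0042*X-.0402*Y+[0,0,.22],rot=Q); env.movel(O+.0042*X-.0352*Y+[0,0,.22],rot=Q); env.dwell(.3)
c=calibration("wrist");p,d=camera("wrist"); cv2.imwrite("pics/w4.png",cv2.resize(p[140:320,150:390],None,fx=3,fy=3,interpolation=cv2.INTER_CUBIC)); pickle.dump((c,d),open("w4.pkl","wb"))
s=env.get_state();print(s["time"],s["opening"],s["tcp_pos"])
```

```text
8.7583 0.08486318352566147 [0.49263976 0.35525274 0.21993563]
```

View pics/w4.png

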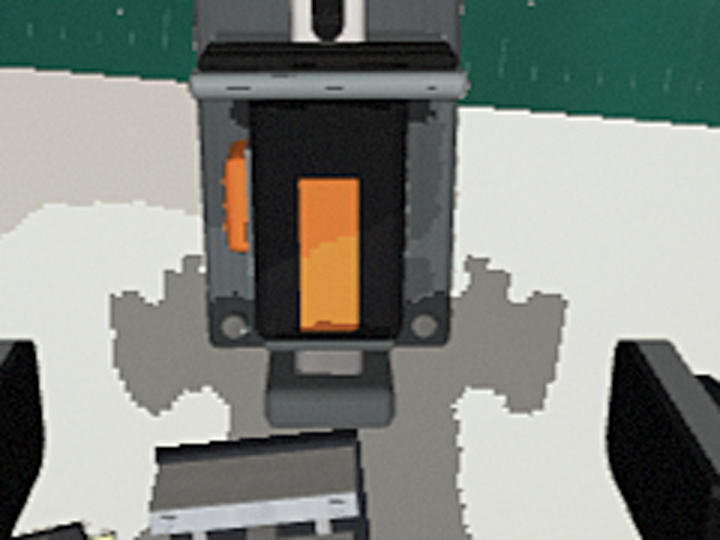

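Run:
```python
from h import *
a=cv2.imread("pics/w1.png")[150:260,215:300]; b=cv2.imread("pics/w4.png"); b=cv2.resize(b,None,fx=1/3,fy=1/3,interpolation=cv2.INTER_AREA)[30:120,60:145]
for n,p in(("before",a),("after",b)):
    m=cv2.inRange(cv2.cvtColor(p,cv2.COLOR_BGR2HSV),(3,120,80),(25,255,255))
    k,l,st,_=cv2.connectedComponentsWithStats(m); print(n,[r.tolist() for r in st[1:] if r[4]>20])
```

```text
before [[15, 25, 8, 37, 245], [41, 36, 21, 53, 1074]]
after [[14, 17, 9, 37, 244], [39, 29, 21, 52, 1045]]
```

The button shows the same projection as before (8–9 px wide, 245 against 244 px in area), so it is fully out and the sleeve is locked.

```bash
python3 -c "
from h import *
print(job.job_done())"
```

```text
the job is handed in; nothing more can be done
None
```

The orange holder is opened by one hole: its sleeve is at the next hole with the button popped out again, the blue holder was not touched, and the job is handed in (about 9 s of robot time used).

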